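# Clear the hotplate and warm a sample tube over it

### The job

With the brush held in the gripper, sweep the three broken porcelain pieces off the hotplate into the yellow scrap tray beside it, without touching the pieces with the gripper, then stand the brush back on the bench on its bristles and let go of it. After that draw the red-capped tube up out of the rack, tilt it to about 45 degrees with the cap end uppermost, and hold it there still with its foot over the middle of the hotplate, about 6 cm above the plate and not touching it. Finish while still holding the tube like that; leave the other tubes and the glassware and bottles where they are.

Things in the scene. Friction and masses are not known exactly. Their poses are not given: they have to be found in the camera images.
- hotplate: low laboratory hotplate, fixed: white housing with a dark steel top plate 180 x 180 mm, its flat upper face 50 mm above the bench, without a rim. A control panel 30 mm high sticks out 33 mm past its -x side. Origin on the bench under the plate's centre; x and y run along the plate's edges; +y points to the scrap tray
- plate_mid (a point): centre of the hotplate's upper face, 50 mm above the bench
- scrap_tray: open yellow tray, fixed, 200 mm (x) x 150 mm (y), walls 26 mm high and 4 mm thick, standing 3 mm from the hotplate along its +y edge (tray centre 168 mm from the plate's centre, same yaw). Origin at the centre of its underside
- chip0: white broken piece of porcelain, block about 24 x 18 x 15 mm, 14 g, lying on the hotplate's top, its centre at least 40 mm in from the edges; origin at the centre of its underside
- chip1: as chip0, about 27 x 20 x 14 mm
- chip2: as chip0, about 26 x 22 x 16 mm
- brush: bench brush standing on its bristles, 180 g. Pale stiff bristles 150 (x) x 34 (y) x 30 mm high, wooden back 154 x 40 mm from 30 to 44 mm up, and above it a blue grip bar along x, 130 mm long, 22 mm wide (y), 62 to 82 mm above the bristle ends, on two posts at x = -52 and +52 mm, open between them. Balanced about its middle. Origin at the centre of the bristle ends; z up
- rack: white tube rack, fixed, 180 mm (x) x 64 mm (y), top 70 mm above the bench; three holes 26 mm in diameter in a row along its x at -55, 0 and +55 mm; tubes stand upright in them. Origin at the centre of its underside
- tube_red: amber glass tube with a red screw cap, 150 mm tall over all: glass 23 mm in diameter with a round foot, cap 28 mm in diameter and the top 26 mm. Origin at the lowest point of the foot; z runs from foot to cap. About 60 g. Starts upright in one of the rack's three holes (which one varies), its foot 6 mm above the bench, so its top is 156 mm above the bench
- tube_blue: amber glass tube with a blue screw cap, 150 mm tall over all: glass 23 mm in diameter with a round foot, cap 28 mm in diameter and the top 26 mm. Origin at the lowest point of the foot; z runs from foot to cap. About 60 g. Starts upright in one of the rack's three holes (which one varies), its foot 6 mm above the bench, so its top is 156 mm above the bench; to be left alone
- tube_green: amber glass tube with a green screw cap, 150 mm tall over all: glass 23 mm in diameter with a round foot, cap 28 mm in diameter and the top 26 mm. Origin at the lowest point of the foot; z runs from foot to cap. About 60 g. Starts upright in one of the rack's three holes (which one varies), its foot 6 mm above the bench, so its top is 156 mm above the bench; to be left alone
- flask: round glass flask, ball 80 mm in diameter, 145 mm high over all on its cork ring; loose bystander, to be left alone; origin at the centre of its underside
- beaker: clear beaker, 68 mm in diameter, 85 mm high; loose bystander, to be left alone; origin at the centre of its underside
- wash_bottle: white plastic bottle with a red cap, 64 mm in diameter, 160 mm high; loose bystander, to be left alone; origin at the centre of its underside
- jar: amber jar with a black cap, 44 mm in diameter, 60 mm high; loose bystander, to be left alone; origin at the centre of its underside
- vial: small glass vial with a white cap, 30 mm in diameter, 50 mm high; loose bystander, to be left alone; origin at the centre of its underside

How it is judged:
By the outcome, as a careful person would: the job done as asked, in the order asked, and still so for the second after the job is handed in, while the arm keeps its last pose, push and grip.
It also fails if it takes over 66 s, if anything falls off the work surface, if the arm or the gripper's body presses on something with over 40 N, if the wrist force passes 120 N, or if a joint passes its speed limit or range.

### The arm

A 6-joint arm with a two-finger parallel gripper is mounted at the origin on the work surface. World frame = base frame: x ahead of the robot, y to its left, z up, the work surface at z = 0. Lengths are in mm, angles in rad, forces in N, time in s.
With the tool pointing down it reaches from about 400 to 925 mm from the base axis. Payload 12.5 kg.
Tool frame: the origin (TCP) lies midway between the tips of the shut fingers; the grasp point (between the pads) lies 19 mm behind it; z points along the fingers, y is the line along which they close (so a half turn about z gives the same grasp; the last joint's range is limited). The gripper opens to 95 mm and grips with 3 to 60 N. Pads are 20 mm wide; open, the fingers measure 119 mm over their backs; the gripper's body (75 mm by 180 mm) begins 59 mm behind the grasp point.
Start: joints at [1.236, 0.491, 1.559, -0, 1.092, -0.106], TCP at [141.737, 608.734, 214.661] pointing down, gripper open.
Joint ranges: [-3.1, 3.1], [-0.84, 2.19], [0.05, 2.79], [-1.13, 4.28], [0.06, 2.93], [-2.69, 2.69]. Speed limits (rad/s): [2.22, 2.22, 2.79, 3.14, 3.14, 3.14].

### API

Orientations are given as [roll, pitch, yaw] about the fixed x, y, z axes, in that order (R = Rz(yaw) Ry(pitch) Rx(roll)).
In Python, from cell import env gives the robot as it stands.
- The arm moves only by the tool carry_out, never from a script. Its argument "series" is a list of rows, each a list of 4 numbers: the shift along the world's x, y, z normalised to -1 to 1, where 1 is 5 cm, then the turn about the world's z normalised to -1 to 1, where 1 is 6 degrees. In form: [[x, y, z, turn], ...]. A call has exactly 5 rows; each row shifts and turns the commanded pose from where the row before left it; what a row does not reach is not made up. A row lasts 1/10 s, in which the tool goes at most 50 mm and 8.59 degrees, less where a joint would pass 70% of its speed; a pose out of reach is approached as far as the arm can. A call with a number of a shift or a turn outside -1 to 1 is refused whole. A call with a gripper value outside its range is refused whole. "fingers" is the closure, from -1 (fully open) to 1 (shut), set as the call begins (left out, the last holds). The fingers move at their own pace and stop on an object; the grip force is fixed at half the most. Time passes only in rows, so rows that do not move let the fingers close, or fill a call up. It gives the time, the measured TCP pose, the force, the opening and the grip force at its end, in the units of the state.
- env.state(): the state, without advancing time (a new reading comes with each control period).
- env.read_camera(name): name is "scene" or "side" or "wrist"; returns the picture (420x560x3 uint8, red, green, blue); there is no depth.
- env.calibration(name): a dict with "K" (3x3 intrinsics, pixels), "pose" (4x4, takes a point from camera to world coordinates). Camera axes: x right, y down, z forward; pixel columns grow to the right and rows downward; lengths in mm; the calibration is good to about 2 mm. A picture is of the moment at which its call begins: read the wrist's pose just before it. calibration takes no time and is no camera call; for the wrist camera it gives the pose at the moment of the call.
- env.job_done(): hands the job in; it is judged then, once.
Trained networks look in the newest picture that a camera, given by its name, has taken for a name from the list of things; names that differ only in an ending like _2 or _b are one class to them, and where a whole thing is asked for, a point or a joint stands for the part that bears it (a point fixed in the world has none). Each returns a list of dicts, best first, with "conf" (0 to 1); they miss things now and then, are a little off and sometimes report something else, mostly with a low value. They report only what shows in the picture. A call takes as long as a camera call.
- env.look_for(camera, label): "position" ([row, column] as shares, 0 to 1, of the picture: columns of its width, rows of its height, amid what is visible of it).
The state is a dict: "t": time; "joints": joint angles; "qvel": joint speeds; "tau": joint torques, N m; "eef_pos": TCP position; "tcp_rot": TCP orientation; "ft_force": force on the tool from outside, world axes, zero at the start; "moment": the same for the moment, N m; "opening": opening from 0.0 (shut) to 1.0 (fully open); "grip_force": force on a finger pad.
Only numpy, scipy, OpenCV 4.12 (cv2) and the standard library are available. Lean on these libraries where they do the work, as an engineer would, in place of code of your own. Each camera call takes 0.05 s, during which the arm holds its last target. There are 200 camera calls.

## Working session

There is one attempt and no reset: what is moved stays moved. The work goes in short steps, Python scripts to look and compute and a tool call to move; the robot and the scene stay as the last step left them, time stands still between calls to the robot, and variables do not carry over. Pictures are saved under pics/ and viewed, at most 10 in all, crops included, and the job is handed in when it is done.

Besides the shell and the picture viewer there is one more tool, called after "Call:" as a command line: name --pt "numbers of a row" for each row, then --argument value for the rest. carry_out: Moves the arm, as the interface text tells. Its arguments: {"type":"object","properties":{"series":{"type":"array","items":{"type":"array","items":{"type":"number","minimum":-1,"maximum":1}}},"fingers":{"type":"number"}},"required":["series"]}

```bash
ls; mkdir -p pics
cat > h.py <<'E'
import numpy as np, cv2
from cell import env
def snap(cam,name):
    im=env.read_camera(cam); cv2.imwrite('pics/'+name,im[:,:,::-1]); return im
def ray(cam,pos):
    c=env.calibration(cam);K=np.array(c['K']);T=np.array(c['pose'])
    d=T[:3,:3]@np.linalg.solve(K,[pos[1]*560,pos[0]*420,1]); return T[:3,3],d
def atz(cam,pos,z):
    o,d=ray(cam,pos); return o+d*(z-o[2])/d[2]
def proj(cam,P):
    c=env.calibration(cam);T=np.array(c['pose']);p=np.array(c['K'])@(T[:3,:3].T@(np.array(P,float)-T[:3,3])); return p[:2]/p[2]
E
python3 - <<'E'
from h import *
np.set_printoptions(precision=1,suppress=True)
print(env.state())
hz=dict(plate_mid=50,hotplate=50,scrap_tray=5,chip0=57,chip1=57,chip2=58,brush=60,rack=70,tube_red=143,tube_blue=143,tube_green=143,flask=60,beaker=40,wash_bottle=80,jar=30,vial=25)
ims=[]
for c in ('scene','side'):
    ims.append(snap(c,c+'0.png'))
    print(c,np.array(env.calibration(c)['pose'])[:3,3])
    for n,z in hz.items():
        for r in env.look_for(c,n)[:3]:
            p=np.array(r['position']); print(n,round(r['conf'],2),p*[420,560],atz(c,p,z))
print(env.state()['t'])
E
```

```text
pics
{'t': 0.0, 'joints': array([ 1.2,  0.5,  1.6,  0. ,  1.1, -0.1]), 'qvel': array([-0.,  0., -0.,  0.,  0., -0.]), 'tau': array([  0. , -61.3, -25.8,   0.1,   0. ,  -0. ]), 'eef_pos': array([141.6, 608.5, 214. ]), 'tcp_rot': array([-3.1, -0. ,  2.9]), 'ft_force': array([0.4, 0.6, 0.1]), 'moment': array([-0., -0.,  0.]), 'grip_force': 0.0, 'opening': 1.001876120255995}
scene [1538.7 -183.7  830.1]
plate_mid 0.64 [217.9 335.7] [587.5 121.6  50. ]
plate_mid 0.19 [238.7 146.8] [ 578.1 -380.7   50. ]
scrap_tray 0.58 [213.2 395.1] [544.3 315.3   5. ]
chip0 0.65 [203.9 322.7] [527.4  99.6  57. ]
chip1 0.65 [203.9 322.7] [527.4  99.6  57. ]
chip2 0.65 [203.9 322.7] [528.7  99.3  58. ]
brush 0.83 [234.7 249.8] [ 625.1 -118.    60. ]
tube_red 0.56 [221.  134.1] [ 620.3 -390.5  143. ]
tube_blue 0.85 [208.3 143.2] [ 572.6 -372.3  143. ]
tube_blue 0.24 [260.8 179.4] [ 781.  -284.2  143. ]
tube_green 0.69 [192.  150.3] [ 503.4 -358.4  143. ]
flask 0.52 [267.3 235.3] [ 737.4 -166.    60. ]
beaker 0.73 [254.6 356.1] [729.2 136.3  40. ]
beaker 0.73 [205.7 143.5] [ 415.1 -400.5   40. ]
beaker 0.45 
[... 646 characters left out ...]
1 0.71 [233.3 273.6] [525.8  87.4  57. ]
chip1 0.59 [235.2 227.5] [613.4 119.8  57. ]
chip1 0.54 [244.6 249.7] [562.8 131.   57. ]
chip2 0.71 [233.3 273.6] [525.6  88.4  58. ]
chip2 0.59 [235.2 227.5] [613.  120.7  58. ]
chip2 0.54 [244.6 249.7] [562.5 131.9  58. ]
brush 0.41 [336.1 231.4] [530.1 328.   60. ]
rack 0.98 [123.6 315.5] [ 522.2 -348.3   70. ]
tube_red 0.92 [ 98.3 298. ] [ 576.  -338.6  143. ]
tube_green 0.62 [113.2 334.5] [ 469.3 -287.5  143. ]
flask 0.73 [177.3 194.5] [751.4 -32.   60. ]
beaker 0.75 [226.7 164.1] [755.8 120.5  40. ]
wash_bottle 0.86 [128.3 250. ] [ 684.3 -251.3   80. ]
jar 0.94 [164.6 358.1] [ 385.1 -244.5   30. ]
vial 0.77 [158.3 235.4] [ 703. -181.   25.]
1.7
```

View pics/scene0.png

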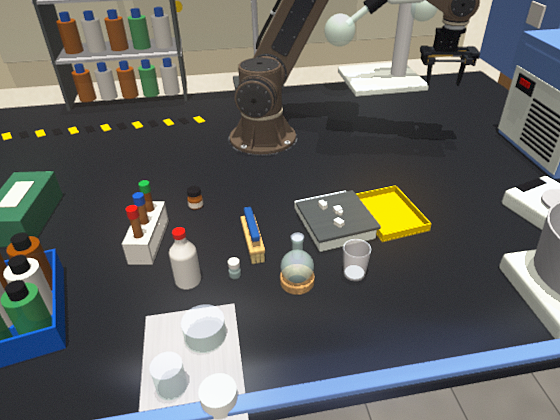

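View pics/side0.png

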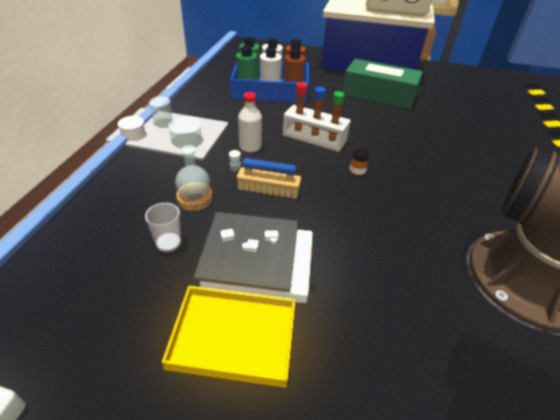

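```bash
cat >> h.py <<'E'
from scipy.optimize import minimize
def box(x,y,a,sx,sy,z0,z1):
    c,s=np.cos(a),np.sin(a)
    return [[x+c*u-s*v,y+s*u+c*v,z] for u in(-sx/2,sx/2) for v in(-sy/2,sy/2) for z in(z0,z1)]
def fitbox(masks,x0,dims):  # masks: {cam:mask}; silhouette IoU fit
    def cost(p):
        t=0
        for c,m in masks.items():
            P=np.array([proj(c,q) for q in box(p[0],p[1],p[2]/100,*dims)])
            r=np.zeros_like(m); h=cv2.convexHull((P*16).round().astype(np.int32)); cv2.fillConvexPoly(r,h,1,shift=4)
            t+=1-(r&m).sum()/max((r|m).sum(),1)
        return t
    b=minimize(cost,x0,method='Nelder-Mead',options=dict(initial_simplex=[x0]+[[x0[j]+(12 if i==j else 0) for j in range(3)] for i in range(3)],xatol=.1,fatol=1e-4))
    return b.x,b.fun
def big(m,near=None,hull=False):
    n,l,s,c=cv2.connectedComponentsWithStats(m.astype(np.uint8))
    k=1+(np.argmax(s[1:,4]) if near is None else np.argmin(np.linalg.norm(c[1:]-near,axis=1)))
    r=(l==k).astype(np.uint8)
    if hull:
        h=cv2.convexHull(cv2.findNonZero(r)); cv2.fillConvexPoly(r,h,1)
    return r,c[k],s[k,4]
def tri(pts): # {cam:(u,v)}
    A=0;b=0
    for c,(u,v) in pts.items():
        o,d=ray(c,(v/420,u/560)); d=d/np.linalg.norm(d); M=np.eye(3)-np.outer(d,d); A=A+M; b=b+M@o
    return np.linalg.solve(A,b)
E
python3 - <<'E'
from h import *
np.set_printoptions(precision=1,suppress=True)
I={c:cv2.cvtColor(cv2.imread(f'pics/{c}0.png'),cv2.COLOR_BGR2HSV) for c in('scene','side')}
M={}
def msk(c,h0,h1,s=120,v=60):
    i=I[c].astype(int); return (i[...,0]>=h0)&(i[...,0]<=h1)&(i[...,1]>s)&(i[...,2]>v)
ye={'scene':(395,213),'side':(233,336)}
M={c:big(msk(c,22,34,180,110),ye[c],True) for c in I}
print([m[2] for m in M.values()]); t,f=fitbox({c:m[0] for c,m in M.items()},[542,305,0],(200,150,0,26)); print('tray',t,f)
bl={'scene':(251,226),'side':(269,165)}
M={c:big(msk(c,100,125,120,40),bl[c]) for c in I}
print([m[1:] for m in M.values()])
for x0 in([625,-110,0],[625,-110,20]):
    t,f=fitbox({c:m[0] for c,m in M.items()},x0,(130,22,62,82)); print('bar',t,f)
for n,(h,uv) in dict(red=((0,8),((132,212),(301,88))),blue=((100,125),((138,198),(319,93))),green=((45,85),((145,187),(338,98)))).items():
    m={c:big(msk(c,*h,100,50),q) for c,q in zip(I,uv)}
    print(n,[v[1:] for v in m.values()],tri({c:v[1] for c,v in m.items()}))
W={c:((I[c][...,1]<60)&(I[c][...,2]>190)) for c in I}
for a,b in(((323,204),(271,236)),((337,210),(250,246)),((339,223),(228,235))):
    m={c:big(W[c],q) for c,q in zip(I,(a,b))}
    print('chip',[v[1:] for v in m.values()],tri({c:v[1] for c,v in m.items()}))
E
```

```text
[np.int32(2403), np.int32(10468)]
tray [542.2 296.4  13.8] 0.0986589220346259
[(array([251.1, 223.3]), np.int32(272)), (array([269.3, 165. ]), np.int32(471))]
bar [ 591.1 -110.9    0.4] 0.6257492507492507Traceback (most recent call last):
  File "<stdin>", line 14, in <module>
  File "h.py", line 24, in fitbox
    b=minimize(cost,x0,method='Nelder-Mead',options=dict(initial_simplex=[x0]+[[x0[j]+(12 if i==j else 0) for j in range(3)] for i in range(3)],xatol=.1,fatol=1e-4))
    res = _minimize_neldermead(fun, x0, args, callback, bounds=bounds,
                               **options)
    fxr = func(xr)
    fx = function(np.copy(x), *(wrapper_args + args))
  File "h.py", line 20, in cost
    P=np.array([proj(c,q) for q in box(p[0],p[1],p[2]/100,*dims)])
                ~~~~^^^^^
  File "h.py", line 11, in proj
    c=env.calibration(cam);T=np.array(c['pose']);p=np.array(c['K'])@(T[:3,:3].T@(np.array(P,float)-T[:3,3])); return p[:2]/p[2]
ValueError: time passes only in moves, steps and waits
```

```bash
python3 - <<'E'
s=open('h.py').read()
s=s.replace("def ray(","_C={}\ndef cal(c):\n    if c=='wrist': return env.calibration(c)\n    if c not in _C: _C[c]=env.calibration(c)\n    return _C[c]\ndef ray(").replace("c=env.calibration(cam)","c=cal(cam)")
open('h.py','w').write(s)
E
python3 - <<'E'
from h import *
np.set_printoptions(precision=1,suppress=True)
I={c:cv2.cvtColor(cv2.imread(f'pics/{c}0.png'),cv2.COLOR_BGR2HSV) for c in('scene','side')}
def msk(c,h0,h1,s=120,v=60):
    i=I[c].astype(int); return (i[...,0]>=h0)&(i[...,0]<=h1)&(i[...,1]>s)&(i[...,2]>v)
bl={'scene':(251,226),'side':(269,165)}
M={c:big(msk(c,100,125,120,40),bl[c]) for c in I}
p=tri({c:m[1] for c,m in M.items()}); print('bar c',p)
for a in(-30,0,20):
    t,f=fitbox({c:m[0] for c,m in M.items()},[p[0],p[1],a],(130,22,62,82)); print('bar',t,f)
for n,(h,uv) in dict(red=((0,8),((132,212),(301,88))),blue=((100,125),((138,198),(319,93))),green=((45,85),((145,187),(338,98)))).items():
    m={c:big(msk(c,*h,100,50),q) for c,q in zip(I,uv)}
    print(n,[v[1:] for v in m.values()],tri({c:v[1] for c,v in m.items()}))
W={c:((I[c][...,1]<60)&(I[c][...,2]>190)) for c in I}
for a,b in(((323,204),(271,236)),((337,210),(250,246)),((339,223),(228,235))):
    m={c:big(W[c],q) for c,q in zip(I,(a,b))}
    print('chip',[v[1:] for v in m.values()],tri({c:v[1] for c,v in m.items()}))
# plate check
a=.138;t=np.array([542.2,296.4]);c=t-168*np.array([-np.sin(a),np.cos(a)]);print('plate',c)
ims=[]
for cam in I:
    im=cv2.imread(f'pics/{cam}0.png')
    for d in((*c,a,180,180,50,50),(*t,a,200,150,26,26)):
        P=np.array([proj(cam,q) for q in box(*d)][::2])[[0,1,3,2]]
        cv2.polylines(im,[(P*16).round().astype(np.int32)],True,(0,0,255),1,cv2.LINE_AA,4)
    x0,y0=((230,160) if cam=='scene' else (150,130)); ims.append(cv2.resize(im[y0:y0+(150 if cam=='scene' else 270),x0:x0+(220 if cam=='scene' else 180)],None,fx=2.2,fy=2.2))
h=max(i.shape[0] for i in ims); ims=[cv2.copyMakeBorder(i,0,h-i.shape[0],0,0,0) for i in ims]
o=np.hstack(ims)[:, :]; print(o.shape); o=cv2.resize(o,None,fx=min(1,800/o.shape[1]),fy=min(1,800/o.shape[1])); cv2.imwrite('pics/chk.png',o)
E
```

```text
bar c [ 592.6 -111.6   73.1]
bar [ 591.  -111.3   -0.3] 0.6321278538812786
bar [ 592.2 -111.2    0.6] 0.6282942496370276
bar [ 591.  -109.8    2.4] 0.6311316687492237
red [(array([131.9, 211.9]), np.int32(163)), (array([299.8,  88.8]), np.int32(100))] [ 583.4 -398.1  143. ]
blue [(array([138.1, 198.3]), np.int32(145)), (array([319.3,  92. ]), np.int32(140))] [ 527.4 -387.7  145. ]
green [(array([144.2, 186.1]), np.int32(134)), (array([338.4,  96.7]), np.int32(147))] [ 473.  -376.   144.8]
chip [(array([322.8, 202.5]), np.int32(40)), (array([271.5, 235. ]), np.int32(112))] [527.7  99.2  62.6]
chip [(array([338. , 208.6]), np.int32(57)), (array([250.4, 244. ]), np.int32(121))] [561.2 133.9  61.1]
chip [(array([338.7, 220.2]), np.int32(48)), (array([226.8, 233. ]), np.int32(96))] [614.5 121.   63.5]
plate [565.3 130. ]
(594, 880, 3)
```

View pics/chk.png

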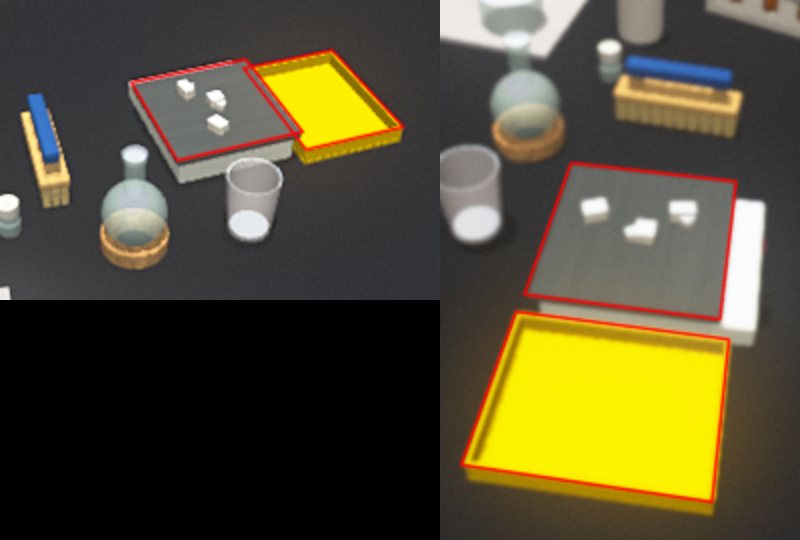

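Call:
carry_out --pt "0.45 -0.72 0 0.12" --pt "0.45 -0.72 0 0.12" --pt "0.45 -0.72 0 0.12" --pt "0.45 -0.72 0 0.12" --pt "0.45 -0.72 0 0.12" --fingers -1

```text
t: 2.2
eef_pos: [254.8, 427.3, 214.8]
tcp_rot: [3.141, 0.0, 2.976]
ft_force: [0.7, 1.3, 0.3]
opening: 0.998
grip_force: 0.0
```

Call:
carry_out --pt "0.45 -0.72 0 0.12" --pt "0.45 -0.72 0 0.12" --pt "0.45 -0.72 0 0.12" --pt "0.45 -0.72 0 0.12" --pt "0.45 -0.72 0 0.12"

```text
t: 2.7
eef_pos: [367.4, 247.2, 214.9]
tcp_rot: [3.141, 0.001, 3.039]
ft_force: [1.0, 0.4, -1.0]
opening: 1.002
grip_force: 0.0
```

Call:
carry_out --pt "0.45 -0.72 0 0.12" --pt "0.45 -0.72 0 0.12" --pt "0.45 -0.72 0 0.12" --pt "0.45 -0.72 0 0.12" --pt "0.45 -0.72 0 0.12"

```text
t: 3.2
eef_pos: [480.0, 67.0, 214.9]
tcp_rot: [3.141, 0.001, 3.102]
ft_force: [-0.0, 1.0, 0.4]
opening: 0.999
grip_force: 0.0
```

Call:
carry_out --pt "0.45 -0.72 0 0.12" --pt "0.45 -0.72 0 0.12" --pt "0.45 -0.72 0 0.12" --pt "0.45 -0.72 0 0.12" --pt "0 0 0 0"

```text
t: 3.7
eef_pos: [571.2, -79.1, 214.2]
tcp_rot: [-3.141, 0.001, -3.135]
ft_force: [-1.2, 1.0, -0.0]
opening: 1.004
grip_force: 0.0
```

Run:
```python
from h import *
np.set_printoptions(precision=3,suppress=True)
im=snap('wrist','w1.png'); print(np.array(cal('wrist')['pose']))
print(env.look_for('wrist','brush'))
h=cv2.cvtColor(im,cv2.COLOR_RGB2HSV).astype(int)
m,c,a=big((h[...,0]>100)&(h[...,0]<125)&(h[...,1]>120)&(h[...,2]>40))
r=cv2.minAreaRect(cv2.findNonZero(m)); print(c,a,r)
print(atz('wrist',(c[1]/420,c[0]/560),82))
B=cv2.boxPoints(r); print(np.array([atz('wrist',(v/420,u/560),82) for u,v in B]))
```

```text
[[ -0.007   0.965   0.26  495.959]
 [  1.      0.007   0.002 -77.038]
 [  0.      0.26   -0.966 384.615]
 [  0.      0.      0.      1.   ]]
[{'position': [0.4933, 0.4271], 'conf': 0.87}, {'position': [0.4324, 0.8462], 'conf': 0.49}]
[238.428 213.712] 2532 ((238.14146423339844, 214.70834350585938), (124.3961410522461, 21.369611740112305), 85.97173309326172)
[ 583.945 -105.379   82.   ]
[[ 525.062 -118.763   82.   ]
 [ 523.505  -98.725   82.   ]
 [ 651.458  -91.16    82.   ]
 [ 653.355 -113.416   82.   ]]
```

View pics/w1.png

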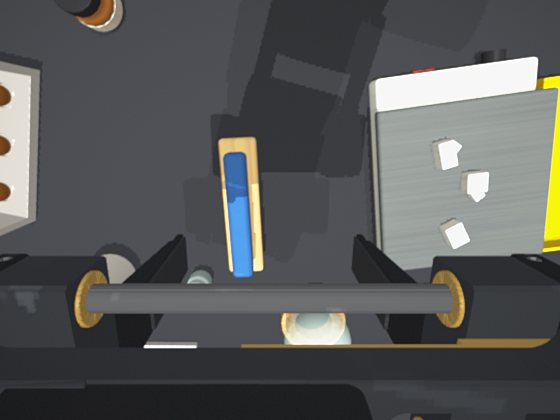

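Run:
```python
from h import *
np.set_printoptions(precision=1,suppress=True)
for n,a,b,z in(('flaskring',(297,285),(194,195),12),('flasktop',(297,237),(189,152),145),('wash cap',(180,233),(250,98),155),('beaker base',(355,272),(168,242),3),('vial',(235,268),(235,158),25),('jar',(195,198),(359,162),30)):
    print(n,atz('scene',(a[1]/420,a[0]/560),z),atz('side',(b[1]/420,b[0]/560),z),tri({'scene':a,'side':b}))
print([proj('wrist',q) for q in box(565.3,130,.138,180,180,50,50)][::2])
for u,v in((447,154),(478,185),(456,235)): print(atz('wrist',(v/420,u/560),62))
```

```text
flaskring [776.7 -24.4  12. ] [753.9 -22.9  12. ] [761.7 -26.3   2.2]
flasktop [754.5 -20.7 145. ] [746.3 -12.3 145. ] [749.6 -19.3 140.2]
wash cap [ 701.5 -281.1  155. ] [ 691.7 -276.5  155. ] [ 694.5 -282.5  150.7]
beaker base [752.4 129.4   3. ] [748.8 128.3   3. ] [750.1 128.8   1.9]
vial [ 703.4 -166.2   25. ] [ 704.5 -181.9   25. ] [ 703.3 -169.1   29.9]
jar [ 390.7 -255.2   30. ] [ 384.1 -257.1   30. ] [ 385.1 -256.4   28.3]
[array([372.6, 114.9]), array([555.1,  90.4]), array([379.8, 276. ]), array([539. , 257.3])]
[525.8 102.7  62. ]
[557.1 139.4  62. ]
[611.7 125.5  62. ]
```

Call:
carry_out --pt "0.38 -0.56 0 0.42" --pt "0 0 -0.5 0" --pt "0 0 -0.5 0" --pt "0 0 -0.5 0" --pt "0 0 -0.5 0"

```text
t: 4.3
eef_pos: [587.7, -101.9, 114.1]
tcp_rot: [3.141, 0.0, -3.087]
ft_force: [-0.4, 0.3, 0.1]
opening: 1.003
grip_force: 0.0
```

Call:
carry_out --pt "0.03 -0.06 -0.4 0" --pt "0 0 -0.4 0" --pt "0 0 -0.3 0" --pt "0 0 -0.12 0" --pt "0 0 0 0"

```text
t: 4.8
eef_pos: [589.3, -105.4, 53.4]
tcp_rot: [3.141, -0.001, -3.087]
ft_force: [-0.3, -0.8, -0.3]
opening: 0.995
grip_force: 0.0
```

Call:
carry_out --pt "0 0 0 0" --pt "0 0 0 0" --pt "0 0 0 0" --pt "0 0 0 0" --pt "0 0 0 0" --fingers 1

```text
t: 5.3
eef_pos: [589.8, -106.3, 53.9]
tcp_rot: [-3.142, 0.0, -3.088]
ft_force: [-0.5, -0.4, 0.4]
opening: 0.634
grip_force: 0.0
```

Call:
carry_out --pt "0 0 0 0" --pt "0 0 0 0" --pt "0 0 0 0" --pt "0 0 0 0" --pt "0 0 0 0"

```text
t: 5.8
eef_pos: [589.8, -106.3, 53.7]
tcp_rot: [3.142, 0.0, -3.088]
ft_force: [-0.2, 0.1, -2.6]
opening: 0.233
grip_force: 30.0
```

Call:
carry_out --pt "0 0 0.4 0" --pt "0 0 0.8 0" --pt "0 0 0.4 0" --pt "-0.03 0.35 0 0.2" --pt "-0.05 0.6 0 0.2"

```text
t: 6.3
eef_pos: [585.4, -58.7, 133.2]
tcp_rot: [3.142, 0.0, -3.046]
ft_force: [0.5, 0.6, -2.7]
opening: 0.231
grip_force: 30.0
```

Call:
carry_out --pt "-0.06 0.7 0 0.2" --pt "-0.06 0.7 0 0.2" --pt "-0.06 0.7 0 0" --pt "-0.02 0.43 0 0" --pt "0 0 0 0"

```text
t: 6.8
eef_pos: [574.4, 71.0, 132.3]
tcp_rot: [3.141, -0.002, -3.0]
ft_force: [0.1, 0.5, -2.3]
opening: 0.23
grip_force: 30.0
```

Call:
carry_out --pt "0 0 0 0" --pt "0 0 -0.3 0" --pt "0 0 -0.2 0" --pt "0 0 -0.06 0" --pt "0 0 0 0"

```text
t: 7.3
eef_pos: [575.5, 67.2, 105.0]
tcp_rot: [3.141, -0.001, -3.005]
ft_force: [0.8, 0.7, -2.2]
opening: 0.228
grip_force: 30.0
```

Run:
```python
from h import *
im=snap('side','s2.png'); b=snap('wrist','w2.png')
a=cv2.resize(im[150:340,150:340],(420,420))
cv2.imwrite('pics/c2.png',cv2.resize(np.hstack([a,b])[:,:,::-1],(800,343)))
```

```text
(no output)
```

View pics/c2.png

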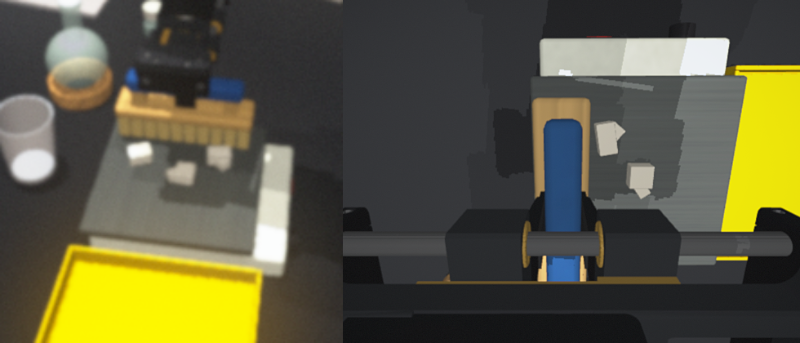

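Call:
carry_out --pt "0 0 -0.016 0" --pt "-0.02 0.12 0 0" --pt "-0.033 0.24 0 0" --pt "-0.033 0.24 0 0" --pt "-0.033 0.24 0 0"

```text
t: 7.9
eef_pos: [569.6, 111.1, 105.0]
tcp_rot: [3.141, 0.0, -3.003]
ft_force: [0.4, -1.0, -2.0]
opening: 0.232
grip_force: 30.0
```

Call:
carry_out --pt "-0.033 0.24 0 0" --pt "-0.033 0.24 0 0" --pt "-0.033 0.24 0 0" --pt "-0.033 0.24 0 0" --pt "-0.033 0.24 0 0"

```text
t: 8.4
eef_pos: [561.4, 170.8, 104.9]
tcp_rot: [3.142, -0.0, -3.004]
ft_force: [0.6, 0.1, -2.2]
opening: 0.232
grip_force: 30.0
```

Call:
carry_out --pt "-0.033 0.24 0 0" --pt "-0.033 0.24 0 0" --pt "-0.033 0.24 0 0" --pt "-0.033 0.24 0 0" --pt "-0.033 0.24 0 0"

```text
t: 8.9
eef_pos: [553.1, 230.8, 104.8]
tcp_rot: [3.141, -0.0, -3.004]
ft_force: [-0.0, 0.7, -2.1]
opening: 0.229
grip_force: 30.0
```

Call:
carry_out --pt "-0.033 0.24 0 0" --pt "-0.033 0.24 0 0" --pt "0 0 0 0" --pt "0 0 0 0" --pt "0 0 0 0"

```text
t: 9.4
eef_pos: [550.0, 253.4, 104.8]
tcp_rot: [-3.142, -0.0, -3.004]
ft_force: [0.4, -0.2, -2.9]
opening: 0.229
grip_force: 30.0
```

Call:
carry_out --pt "0 0 0.4 0" --pt "0 0 0.4 0" --pt "0.04 -0.4 0 0" --pt "0.08 -0.8 0 0" --pt "0.08 -0.8 0 0"

```text
t: 9.9
eef_pos: [559.9, 152.5, 145.1]
tcp_rot: [3.142, 0.0, -3.003]
ft_force: [0.6, 0.2, -2.8]
opening: 0.23
grip_force: 30.0
```

Call:
carry_out --pt "0.1 -0.9 0 0" --pt "0.1 -0.9 0 0" --pt "0.1 -0.9 0 0" --pt "0.1 -0.9 0 0" --pt "0.1 -0.8 0 0"

```text
t: 10.4
eef_pos: [584.8, -69.0, 145.0]
tcp_rot: [-3.142, 0.0, -3.005]
ft_force: [1.7, -0.0, -2.4]
opening: 0.231
grip_force: 30.0
```

Run:
```python
from h import *
im=snap('side','s3.png'); b=snap('scene','sc3.png')
a=cv2.resize(im[130:400,120:330],(420,540)); b=cv2.resize(b[170:260,270:450],(380,190)); b=cv2.copyMakeBorder(b,0,350,0,0,0)
cv2.imwrite('pics/c3.png',np.hstack([a,b])[:,:,::-1])
print([ (np.round(r['position'],3),r['conf'],atz('side',r['position'],10)) for r in env.look_for('side','chip0')])
```

```text
[(array([0.71 , 0.372]), 0.68, array([608.54778928, 240.83983292,  10.        ])), (array([0.75 , 0.459]), 0.5, array([511.83575352, 249.36729414,  10.        ])), (array([0.725, 0.43 ]), 0.44, array([546.49135312, 237.00177385,  10.        ]))]
```

View pics/c3.png

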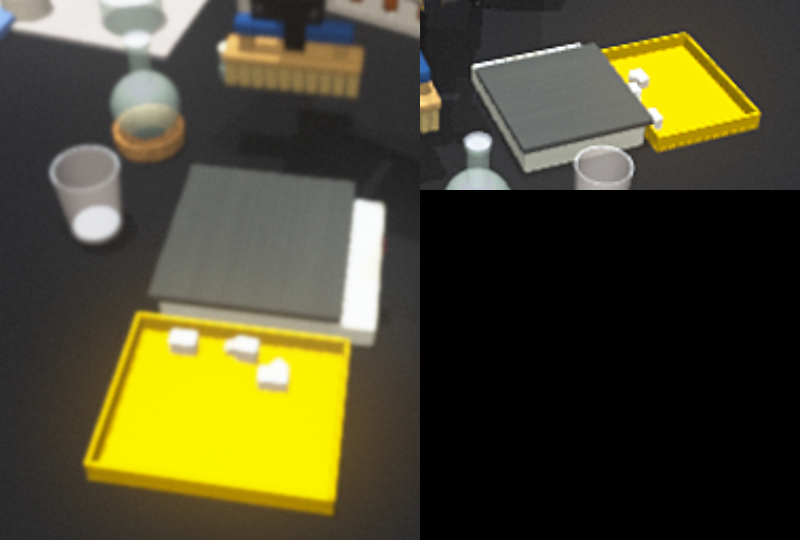

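Call:
carry_out --pt "0.06 -0.6 -0.2 0" --pt "0 0 -0.6 0" --pt "0 0 -0.6 0" --pt "0 0 -0.3 0" --pt "0 0 -0.08 0"

```text
t: 11.05
eef_pos: [587.0, -95.4, 54.2]
tcp_rot: [3.14, -0.003, -3.003]
ft_force: [-0.7, -0.3, -2.1]
opening: 0.228
grip_force: 30.0
```

Call:
carry_out --pt "0 0 -0.02 0" --pt "0 0 -0.02 0" --pt "0 0 -0.01 0" --pt "0 0 0 0" --pt "0 0 0 0"

```text
t: 11.55
eef_pos: [588.1, -96.3, 53.9]
tcp_rot: [-3.141, 0.001, -3.004]
ft_force: [-0.5, -0.9, -2.8]
opening: 0.231
grip_force: 30.0
```

Call:
carry_out --pt "0 0 -0.02 0" --pt "0 0 0 0" --pt "0 0 0 0" --pt "0 0 0 0" --pt "0 0 0 0"

```text
t: 12.05
eef_pos: [588.3, -96.7, 53.3]
tcp_rot: [-3.141, 0.001, -3.004]
ft_force: [-1.6, -2.1, 6.5]
opening: 0.23
grip_force: 30.0
```

Call:
carry_out --pt "0 0 0 0" --pt "0 0 0 0" --pt "0 0 0 0" --pt "0 0 0 0" --pt "0 0 0 0" --fingers -1

```text
t: 12.55
eef_pos: [588.0, -96.2, 52.3]
tcp_rot: [3.141, -0.0, -3.004]
ft_force: [-0.2, -0.3, -0.2]
opening: 0.594
grip_force: 0.0
```

Call:
carry_out --pt "0 0 0 0" --pt "0 0 0 0" --pt "0 0 0.3 0" --pt "0 0 0.6 0" --pt "0 0 0.8 0"

```text
t: 13.05
eef_pos: [587.2, -96.1, 137.0]
tcp_rot: [3.14, -0.003, -3.004]
ft_force: [0.7, -0.1, 0.2]
opening: 0.982
grip_force: 0.0
```

Call:
carry_out --pt "0 0 0.8 0" --pt "0 0 0.8 0" --pt "0 -0.4 0.5 -0.4" --pt "0 -0.7 0 -0.4" --pt "0 -0.7 0 -0.4"

```text
t: 13.55
eef_pos: [588.1, -187.0, 243.6]
tcp_rot: [-3.141, 0.002, -3.13]
ft_force: [0.4, 0.4, 0.1]
opening: 1.0
grip_force: 0.0
```

Call:
carry_out --pt "-0.1 -0.8 0 -0.5" --pt "-0.1 -0.8 0 -0.5" --pt "-0.1 -0.8 0 -0.5" --pt "-0.1 -0.7 0 -0.5" --pt "0 -0.4 0 0"

```text
t: 14.05
eef_pos: [567.2, -363.7, 242.1]
tcp_rot: [3.142, -0.0, 2.942]
ft_force: [0.5, 0.7, 0.2]
opening: 1.001
grip_force: 0.0
```

Run:
```python
from h import *
np.set_printoptions(precision=3,suppress=True)
im=snap('wrist','w4.png'); s=env.state(); print(s['t'],s['joints'],s['eef_pos'],s['tcp_rot'])
for n in('tube_red','tube_blue','tube_green','rack'): print(n,[(r['conf'],np.round(r['position'],3),atz('wrist',r['position'],156 if n!='rack' else 70)) for r in env.look_for('wrist',n)[:2]])
a=snap('side','s4.png')
a=cv2.resize(a[60:240,130:370],(560,420))
cv2.imwrite('pics/c4.png',cv2.resize(np.hstack([a,im])[:,:,::-1],(800,300)))
```

```text
14.1 [-0.67   0.541  1.391 -0.001  1.209 -2.041] [ 567.342 -365.42   241.893] [-3.141 -0.     2.943]
tube_red [(0.68, array([0.545, 0.421]), array([ 576.307, -393.416,  156.   ]))]
tube_blue [(0.87, array([0.392, 0.417]), array([ 523.087, -381.473,  156.   ]))]
tube_green [(0.62, array([0.236, 0.413]), array([ 474.436, -370.693,  156.   ]))]
rack [(0.89, array([0.34 , 0.439]), array([ 512.808, -373.753,   70.   ]))]
```

View pics/c4.png

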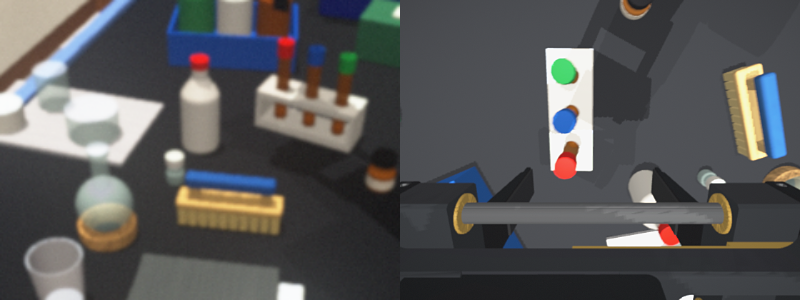

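Run:
```python
from h import *
np.set_printoptions(precision=1,suppress=True)
W=env.calibration('wrist')
import h
h._C['wrist']=W
h.cal=lambda c:h._C.setdefault(c,None) or h._C.__setitem__(c,env.calibration(c)) or h._C[c]
th=np.linspace(0,6.28,24)
def fit(masks,x0):
    def cost(p):
        t=0
        for c,m in masks.items():
            P=np.array([proj(c,[p[0]+14*np.cos(a),p[1]+14*np.sin(a),z]) for a in th for z in(130,156)])
            r=np.zeros_like(m); cv2.fillConvexPoly(r,cv2.convexHull((P*16).round().astype(np.int32)),1,shift=4)
            t+=1-(r&m).sum()/(r|m).sum()
        return t
    b=minimize(cost,x0,method='Nelder-Mead',options=dict(initial_simplex=[x0,[x0[0]+8,x0[1]],[x0[0],x0[1]+8]],xatol=.1,fatol=1e-4)); return b.x,round(b.fun,2)
F=dict(scene='scene0',side='side0',wrist='w4')
I={c:cv2.cvtColor(cv2.imread(f'pics/{f}.png'),cv2.COLOR_BGR2HSV).astype(int) for c,f in F.items()}
for n,hr,uv in(('red',(0,8),((132,212),(301,88),(236,229))),('blue',(100,125),((138,198),(319,93),(233,169))),('green',(45,85),((145,187),(338,98),(231,100)))):
    M={}
    for c,q in zip(F,uv):
        i=I[c]; k=(i[...,1]>110)&(i[...,2]>50)&(i[...,0]>=hr[0])&(i[...,0]<=hr[1])
        if n=='red': k|=(i[...,0]>172)&(i[...,1]>110)&(i[...,2]>50)
        M[c]=big(k,q)[0]
    x0=list(atz('wrist',(uv[2][1]/420,uv[2][0]/560),150)[:2])
    print(n,'wrist',fit({'wrist':M['wrist']},x0),'fixed',fit({c:M[c] for c in('scene','side')},x0),'all',fit(M,x0))
```

```text
red wrist (array([ 582.7, -396.1]), np.float64(0.11)) fixed (array([ 581.2, -397.8]), np.float64(0.42)) all (array([ 581.7, -397.6]), np.float64(0.57))
blue wrist (array([ 529. , -384.2]), np.float64(0.22)) fixed (array([ 527.3, -389.7]), np.float64(0.37)) all (array([ 528.1, -387.1]), np.float64(0.64))
green wrist (array([ 474.8, -372. ]), np.float64(0.21)) fixed (array([ 473.2, -376.7]), np.float64(0.33)) all (array([ 474., -376.]), np.float64(0.59))
```

Call:
carry_out --pt "0.15 -0.32 0 0" --pt "0.14 -0.31 0 0" --pt "0 0 0 0" --pt "0 0 -0.4 0" --pt "0 0 -0.6 0"

```text
t: 14.85
eef_pos: [583.2, -391.6, 193.7]
tcp_rot: [-3.14, 0.003, 2.946]
ft_force: [0.0, 0.9, -0.4]
opening: 1.001
grip_force: 0.0
```

Call:
carry_out --pt "0 0 -0.6 0" --pt "0 0 -0.6 0" --pt "0 0 -0.5 0" --pt "0 0 -0.3 0" --pt "0 0 0 0"

```text
t: 15.35
eef_pos: [582.0, -391.3, 90.7]
tcp_rot: [3.14, -0.003, 2.945]
ft_force: [0.1, -0.4, 0.7]
opening: 1.004
grip_force: 0.0
```

Call:
carry_out --pt "0 0 0 0" --pt "0 0 0 0" --pt "0 0 0 0" --pt "0 0 0 0" --pt "0 0 0 0" --fingers 1

```text
t: 15.85
eef_pos: [582.6, -392.9, 92.8]
tcp_rot: [-3.141, 0.001, 2.944]
ft_force: [0.6, -0.3, -0.9]
opening: 0.636
grip_force: 0.0
```

Call:
carry_out --pt "0 0 0 0" --pt "0 0 0 0" --pt "0 0 0 0" --pt "0 0 0 0" --pt "0 0 0 0"

```text
t: 16.35
eef_pos: [582.4, -393.2, 92.4]
tcp_rot: [-3.141, 0.0, 2.944]
ft_force: [-0.0, -3.4, -0.6]
opening: 0.291
grip_force: 29.7
```

Call:
carry_out --pt "0 0 0 0" --pt "0 0 0 0" --pt "0 0 0 0" --pt "0 0 0 0" --pt "0 0 0 0"

```text
t: 16.85
eef_pos: [582.4, -393.1, 92.4]
tcp_rot: [-3.141, 0.0, 2.944]
ft_force: [-0.8, -4.9, -2.1]
opening: 0.293
grip_force: 29.7
```

Run:
```python
from h import *
s=env.state(); print(s)
b=snap('side','s5.png'); w=snap('wrist','w5.png'); a=snap('scene','sc5.png')
i=np.hstack([cv2.resize(a[150:280,90:220],(400,400)),cv2.resize(b[50:180,240:370],(400,400))])
cv2.imwrite('pics/c5.png',i[:,:,::-1])
```

```text
{'t': 16.85, 'joints': array([-6.87495554e-01,  7.23670826e-01,  1.46168491e+00, -2.98776265e-04,
        9.55915983e-01, -2.06069738e+00]), 'qvel': array([-6.22689970e-04,  6.67028223e-05,  9.26203201e-05,  8.71376414e-04,
        4.77122520e-04, -1.03121596e-03]), 'tau': array([ 3.41937058e+00, -7.36653399e+01, -2.22858721e+01,  1.06167879e+00,
        7.97203928e-01,  5.63629183e-04]), 'eef_pos': array([ 582.43851408, -393.07596761,   92.37439872]), 'tcp_rot': array([-3.14122626e+00,  1.68303430e-04,  2.94417050e+00]), 'ft_force': array([-0.77640391, -4.88337446, -2.05498538]), 'moment': array([-1.11715004,  0.23183328,  0.04240006]), 'grip_force': 29.70465548336506, 'opening': 0.29256682606437584}
```

View pics/c5.png

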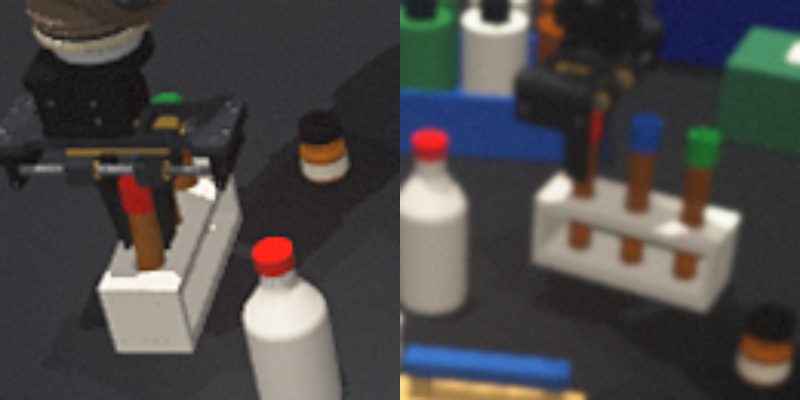

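Call:
carry_out --pt "0 0 0 0" --pt "0 0 0 0" --pt "0 0 0 0" --pt "0 0 0 0" --pt "0 0 0 0" --fingers 0

```text
t: 17.5
eef_pos: [582.5, -392.6, 92.3]
tcp_rot: [3.141, -0.0, 2.944]
ft_force: [0.0, 0.9, 0.3]
opening: 0.5
grip_force: 0.0
```

Call:
carry_out --pt "0 -0.04 0.2 0" --pt "0 -0.04 0.2 0" --pt "0 0 0.2 0" --pt "0 0 0.04 0" --pt "0 0 0 0"

```text
t: 18.0
eef_pos: [582.7, -396.9, 125.2]
tcp_rot: [-3.141, 0.001, 2.944]
ft_force: [0.3, -0.1, -0.4]
opening: 0.496
grip_force: 0.0
```

Call:
carry_out --pt "0 0 0 0" --pt "0 0 0 0" --pt "0 0 0 0" --pt "0 0 0 0" --pt "0 0 0 0" --fingers 1

```text
t: 18.5
eef_pos: [582.4, -396.7, 124.1]
tcp_rot: [3.141, -0.0, 2.944]
ft_force: [0.3, -0.2, -0.6]
opening: 0.288
grip_force: 30.0
```

Call:
carry_out --pt "0 0 0 0" --pt "0 0 0.1 0" --pt "0 0 0.2 0" --pt "0 0 0.2 0" --pt "0 0 0 0"

```text
t: 19.0
eef_pos: [583.1, -397.3, 151.7]
tcp_rot: [-3.14, 0.003, 2.944]
ft_force: [0.1, 0.2, -0.5]
opening: 0.288
grip_force: 30.0
```

Call:
carry_out --pt "0 0 0.3 0" --pt "0 0 0.5 0" --pt "0 0 0.5 0" --pt "0 0 0.4 0" --pt "0 0.2 0 -0.4"

```text
t: 19.5
eef_pos: [583.1, -388.1, 238.4]
tcp_rot: [-3.139, 0.005, 2.901]
ft_force: [-0.1, 0.5, -1.2]
opening: 0.292
grip_force: 30.0
```

Call:
carry_out --pt "0 0.4 0 -0.7" --pt "0 0.6 0 -0.9" --pt "0 0.6 0 -0.9" --pt "0 0.6 0 -0.9" --pt "0 0.6 0 -0.9"

```text
t: 20.0
eef_pos: [582.3, -245.6, 235.3]
tcp_rot: [3.141, 0.001, 2.448]
ft_force: [1.1, 1.2, -1.3]
opening: 0.29
grip_force: 30.0
```

Call:
carry_out --pt "0 0.6 0 -0.9" --pt "0 0.6 0 -0.9" --pt "0 0.6 0 -0.9" --pt "0 0.6 0 -0.9" --pt "0 0.6 0 -0.9"

```text
t: 20.5
eef_pos: [582.4, -95.6, 235.3]
tcp_rot: [3.141, 0.001, 1.977]
ft_force: [0.5, -0.8, -1.3]
opening: 0.29
grip_force: 30.0
```

Call:
carry_out --pt "0 0.6 0 -0.9" --pt "0 0.6 0 -0.9" --pt "0 0.6 0 -0.5" --pt "0 0.3 0 -0.2" --pt "0 0 0 0"

```text
t: 21.0
eef_pos: [582.4, 10.0, 235.2]
tcp_rot: [3.141, -0.0, 1.721]
ft_force: [0.2, -1.1, -0.7]
opening: 0.286
grip_force: 30.0
```

Call:
carry_out --pt "0 0 -0.3 -0.11" --pt "0 0 -0.5 0" --pt "0 0 -0.5 0" --pt "0 0 -0.4 0" --pt "0 0 -0.14 0"

```text
t: 21.5
eef_pos: [581.9, 7.5, 141.0]
tcp_rot: [-3.139, -0.0, 1.707]
ft_force: [0.6, 0.3, -0.6]
opening: 0.286
grip_force: 30.0
```

Call:
carry_out --pt "0 0 0 0" --pt "-0.028 0.2 0 0" --pt "-0.02 0.14 0 0" --pt "0 0 0 0" --pt "0 0 0 0"

```text
t: 22.0
eef_pos: [580.2, 25.7, 143.0]
tcp_rot: [3.141, 0.0, 1.708]
ft_force: [-0.4, 0.6, -1.0]
opening: 0.291
grip_force: 30.0
```

Run:
```python
from h import *
b=snap('side','s6.png'); a=snap('scene','sc6.png')
i=np.hstack([cv2.resize(a[110:260,230:380],(400,400)),cv2.resize(b[110:290,170:350],(400,400))])
cv2.imwrite('pics/c6.png',i[:,:,::-1]); print(env.state()['joints'])
```

```text
[-7.01633553e-02  5.10285656e-01  1.74823442e+00 -1.85797817e-05
  8.82434801e-01 -2.07090309e-01]
```

View pics/c6.png

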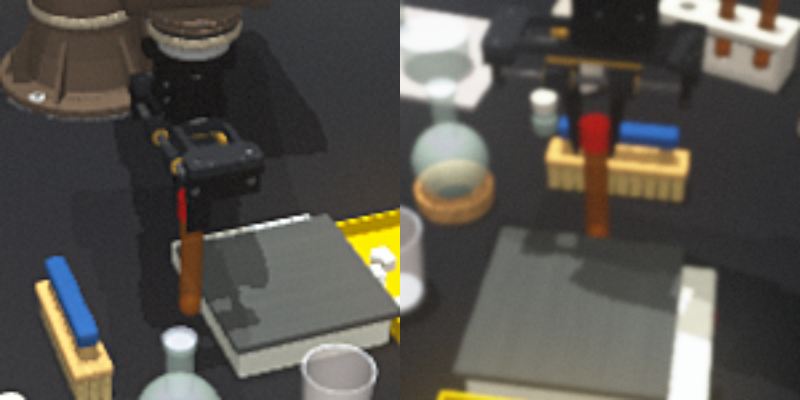

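Call:
carry_out --pt "-0.014 0.1 0 0" --pt "-0.02 0.146 0.005 0" --pt "-0.02 0.146 0.005 0" --pt "-0.02 0.146 -0.013 0" --pt "-0.02 0.146 -0.013 0"

```text
t: 22.6
eef_pos: [575.2, 60.1, 141.5]
tcp_rot: [-3.141, 0.0, 1.708]
ft_force: [-0.7, -3.5, -1.7]
opening: 0.288
grip_force: 30.0
```

Call:
carry_out --pt "-0.02 0.143 -0.033 0" --pt "-0.02 0.143 -0.033 0" --pt "-0.018 0.137 -0.052 0" --pt "-0.018 0.137 -0.052 0" --pt "0 0 0 0"

```text
t: 23.1
eef_pos: [571.5, 88.4, 132.7]
tcp_rot: [3.142, -0.0, 1.708]
ft_force: [0.3, -1.0, 0.5]
opening: 0.287
grip_force: 30.0
```

```bash
cat > tilt.py <<'E'
from h import *
np.set_printoptions(precision=1,suppress=True)
def run(tag):
    s=env.state(); G=np.array(s['eef_pos'])+[0,0,19]; yw=s['tcp_rot'][2]
    v=np.array([np.cos(yw),np.sin(yw),0]); w=np.array([-v[1],v[0],0])
    M={}
    for c in('scene','side'):
        im=snap(c,f'{tag}_{c}.png'); h=cv2.cvtColor(im,cv2.COLOR_RGB2HSV).astype(int)
        k=((h[...,0]>=3)&(h[...,0]<=16)&(h[...,1]>130)&(h[...,2]>35)).astype(np.uint8)
        p=np.mean([proj(c,G),proj(c,G-[0,0,100])],axis=0)
        cv2.circle(q:=np.zeros_like(k),tuple(int(x) for x in p),60,1,-1); M[c]=big(k&q)[0]
    def cost(p,cams=M):
        th,L,ps=np.radians(p[0]*5),p[1],np.radians(p[2]*5)
        ax=np.array(v*np.sin(th)+[0,0,np.cos(th)])*np.cos(ps)+w*np.sin(ps)
        n=v*np.cos(th)-np.array([0,0,np.sin(th)]); b=np.cross(ax,n); F=G-L*ax; t=0
        Q=[F+z*ax+r*(np.cos(a)*n+np.sin(a)*b) for z,r in((0,.1),(2,7),(5,10),(11.5,11.5),(120,11.5)) for a in np.linspace(0,6.28,16)]
        for c in cams:
            P=np.array([proj(c,x) for x in Q]); r=np.zeros_like(M[c])
            cv2.fillConvexPoly(r,cv2.convexHull((P*16).round().astype(np.int32)),1,shift=4)
            t+=1-(r&M[c]).sum()/(r|M[c]).sum()
        return t
    best=min((minimize(cost,[x0,137,0],method='Nelder-Mead',options=dict(initial_simplex=[[x0,137,0],[x0+2,137,0],[x0,142,0],[x0,137,1]])) for x0 in(0,4,8)),key=lambda b:b.fun)
    th,L,ps=np.radians(best.x[0]*5),best.x[1],np.radians(best.x[2]*5); ax=(v*np.sin(th)+[0,0,np.cos(th)])*np.cos(ps)+w*np.sin(ps)
    print(s['t'],'area',[m.sum() for m in M.values()],'theta',best.x[0]*5,'L',L,'side',best.x[2]*5,'cost',best.fun,'foot',G-L*ax,'G',G,s['ft_force'])
E
python3 -c "
from tilt import *
run('a')"
```

```text
23.1 area [np.uint64(340), np.uint64(206)] theta 28.396385287354427 L 141.72151990826134 side -4.185171317946655 cost 1.1775 foot [570.5  20.4  27.4] G [571.5  88.4 151.7] [ 0.3 -1.   0.5]
```

Call:
carry_out --pt "-0.018 0.131 -0.068 0" --pt "-0.018 0.131 -0.068 0" --pt "-0.017 0.12 -0.086 0" --pt "-0.017 0.12 -0.086 0" --pt "0 0 0 0"

```text
t: 23.7
eef_pos: [567.6, 113.3, 116.9]
tcp_rot: [-3.141, -0.0, 1.708]
ft_force: [0.2, -1.0, 0.2]
opening: 0.285
grip_force: 30.0
```

```bash
python3 -c "
from tilt import *
run('b')"
```

```text
23.7 area [np.uint64(360), np.uint64(195)] theta 38.19179194448329 L 144.29661116569633 side -9.015744946334285 cost 1.1557788944723617 foot [557.3  23.   23.9] G [567.6 113.3 135.9] [ 0.2 -1.   0.2]
```

Call:
carry_out --pt "0 0 0.2 0" --pt "0 0 0.4 0" --pt "0 0 0.4 0" --pt "0 0 0.2 0" --pt "0 0 0 0"

```text
t: 24.3
eef_pos: [568.6, 112.5, 179.2]
tcp_rot: [3.139, 0.0, 1.707]
ft_force: [-0.1, 0.8, -1.6]
opening: 0.284
grip_force: 30.0
```

```bash
python3 -c "
from tilt import *
run('c')
for c in('scene','side'):
    im=cv2.imread(f'pics/c_{c}.png');h=cv2.cvtColor(im,cv2.COLOR_BGR2HSV).astype(int)
    p=proj(c,[562,70,130]).astype(int);print(c,p)
    b,_,_=big((h[...,0]<=22)&(h[...,1]>90)&(h[...,2]>25)&(cv2.circle(np.zeros(h.shape[:2]),tuple(int(x) for x in p),60,1,-1)>0));print(b.sum(),cv2.boundingRect(cv2.findNonZero(b)))
"
```

```text
24.3 area [np.uint64(401), np.uint64(227)] theta 43.68600584609563 L 141.22039290638537 side -1.4947494169807003 cost 1.1444444444444444 foot [578.2  15.4  96.2] G [568.6 112.5 198.2] [-0.1  0.8 -1.6]
scene [316 190]
510 (297, 161, 37, 49)
side [259 197]
1286 (241, 172, 60, 30)
```

```bash
python3 -c "
from tilt import *
G=np.array([568.6,112.5,198.2]);v=np.array([np.cos(1.707),np.sin(1.707),0])
o=[]
for c,(x,y) in dict(scene=(265,120),side=(200,120)).items():
    im=cv2.imread(f'pics/c_{c}.png'); k=4
    cr=cv2.resize(im[y:y+120,x:x+100],None,fx=k,fy=k,interpolation=cv2.INTER_CUBIC)
    for th,col in((40,(0,255,0)),(45,(255,255,0))):
        t=np.radians(th);a=v*np.sin(t)+[0,0,np.cos(t)]
        for L in (137,):
            p=[(proj(c,G+s*a)-[x,y])*k for s in(-L,13)]
            cv2.line(cr,tuple(int(q) for q in p[0]),tuple(int(q) for q in p[1]),col,1)
    o.append(cr)
cv2.imwrite('pics/c7.png',np.hstack(o))"
```

```text
(no output)
```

View pics/c7.png

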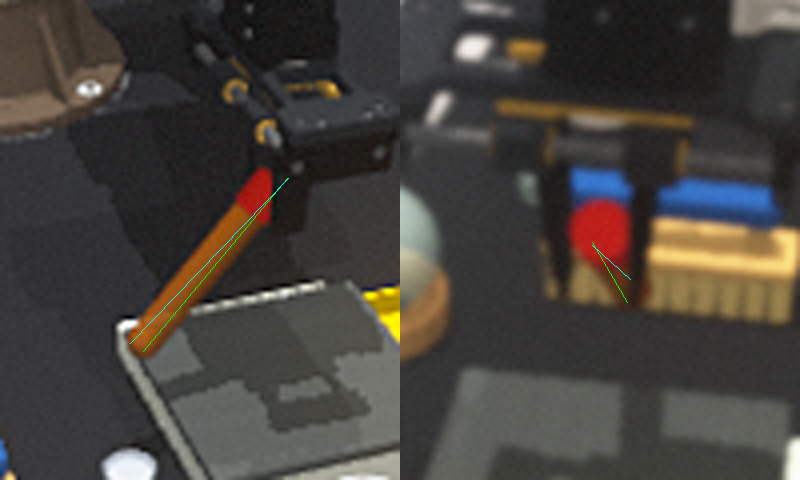

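```bash
cat > ori.py <<'E'
from tilt import *
def ori(tag,new=True):
    s=env.state(); G=np.array(s['eef_pos'])+[0,0,19]; yw=s['tcp_rot'][2]; v=np.array([np.cos(yw),np.sin(yw),0])
    im=snap('scene',f'{tag}_scene.png')[:,:,::-1] if new else cv2.imread(f'pics/{tag}_scene.png')
    h=cv2.cvtColor(im,cv2.COLOR_BGR2HSV).astype(int)
    q=np.zeros(h.shape[:2],np.uint8); a=(v+[0,0,1])*.707
    cv2.line(q,*[tuple(int(x) for x in proj('scene',G-L*a)) for L in(30,130)],1,26)
    m,c,n=big((h[...,0]>=4)&(h[...,0]<=20)&(h[...,1]>100)&(h[...,2]>30)&(q>0))
    l=cv2.fitLine(cv2.findNonZero(m),cv2.DIST_L2,0,.01,.01).ravel(); ang=np.degrees(np.arctan2(-l[1],l[0]))%180
    f=lambda t:(lambda d:np.degrees(np.arctan2(-d[1],d[0]))%180)(proj('scene',G-40*(a:=v*np.sin(t)+[0,0,np.cos(t)]))-proj('scene',G-120*a))
    T=np.arange(20,61); th=T[np.argmin([abs(f(np.radians(t))-ang) for t in T])]
    ys,xs=np.nonzero(m); p=(xs-l[2])*l[0]+(ys-l[3])*l[1]
    e=[(l[2:]+l[:2]*k) for k in(p.min(),p.max())]; low=max(e,key=lambda k:k[1]); t=np.radians(th)
    o=v*np.sin(t)+[0,0,np.cos(t)]
    print(n,'img angle',ang,'theta',th,'low end px',low,'model foot px',proj('scene',G-137*o),'model foot',G-137*o,'G',G)
E
python3 -c "
from ori import *
ori('c',False)"
```

```text
418 img angle 50.395973 theta 40 low end px [297.8 207.9] model foot px [300.7 208.2] model foot [579.8  25.2  91.4] G [567.8 112.5 196.4]
```

Call:
carry_out --pt "0 0 -0.2 0" --pt "0 0 -0.4 0" --pt "0 0 -0.4 0" --pt "0 0 -0.2 0" --pt "0 0 0 0"

```text
t: 24.9
eef_pos: [567.3, 112.3, 115.6]
tcp_rot: [-3.138, 0.0, 1.708]
ft_force: [0.2, -1.9, 0.4]
opening: 0.287
grip_force: 30.0
```

Call:
carry_out --pt "-0.009 0.066 -0.045 0" --pt "-0.009 0.066 -0.045 0" --pt "-0.009 0.066 -0.05 0" --pt "0 0 0 0" --pt "0 0 0 0"

```text
t: 25.4
eef_pos: [566.9, 122.7, 111.0]
tcp_rot: [3.141, -0.0, 1.708]
ft_force: [0.6, -0.5, 0.5]
opening: 0.287
grip_force: 30.0
```

Call:
carry_out --pt "0 0 0.2 0" --pt "0 0 0.4 0" --pt "0 0 0.4 0" --pt "0 0 0.4 0" --pt "0 0 0 0"

```text
t: 25.9
eef_pos: [567.8, 122.7, 183.7]
tcp_rot: [3.137, -0.0, 1.707]
ft_force: [-0.3, 0.5, -1.0]
opening: 0.283
grip_force: 30.0
```

Call:
carry_out --pt "0 0 0 0" --pt "0 0 0 0" --pt "0 0 0 0" --pt "0 0 0 0" --pt "0 0 0 0"

```text
t: 26.4
eef_pos: [566.6, 122.4, 180.2]
tcp_rot: [-3.141, -0.0, 1.707]
ft_force: [0.0, -0.1, -2.0]
opening: 0.286
grip_force: 30.0
```

```bash
python3 -c "
from ori import *
ori('d')"
```

```text
425 img angle 46.46857 theta 45 low end px [298.1 205.1] model foot px [301.2 204.8] model foot [579.8  26.4 102.3] G [566.6 122.4 199.2]
```

Call:
carry_out --pt "-0.03 0.25 0.1 0" --pt "-0.07 0.5 0.08 0" --pt "-0.08 0.6 0 0" --pt "-0.08 0.5 0 0" --pt "-0.04 0.23 0 0"

```text
t: 26.95
eef_pos: [551.1, 228.9, 190.0]
tcp_rot: [3.141, -0.0, 1.709]
ft_force: [-0.5, 0.5, -0.9]
opening: 0.282
grip_force: 30.0
```

Call:
carry_out --pt "0 0 0 0" --pt "0 0 0 0" --pt "0 0 0 0" --pt "0 0 0 0" --pt "0 0 0 0"

```text
t: 27.45
eef_pos: [551.9, 225.8, 189.7]
tcp_rot: [3.142, 0.0, 1.706]
ft_force: [0.0, 0.9, -1.7]
opening: 0.286
grip_force: 30.0
```

```bash
sed -i 's/,1,26)/,1,44)/' ori.py; python3 -c "
from ori import *
ori('e')
s=snap('side','e_side.png')
h=cv2.cvtColor(s,cv2.COLOR_RGB2HSV).astype(int)
print('side foot pred',proj('side',[565,130.5,110]),'plate mid px',proj('side',[565,130.5,50]),'scene',proj('scene',[565,130.5,110]))
m=(h[...,0]<=18)&(h[...,1]>110)&(h[...,2]>30); q=np.zeros(m.shape,np.uint8); cv2.circle(q,tuple(int(x) for x in proj('side',[560,165,150])),35,1,-1)
b,c,n=big(m&(q>0)); print(n,c,cv2.boundingRect(cv2.findNonZero(b)))
for cam in('scene','side'): print(cam,[(r['conf'],np.array(r['position'])*[420,560]) for r in env.look_for(cam,'tube_red')[:2]], proj(cam,[560,165,150]))
for n in('brush','tube_blue','tube_green','flask','beaker'): print(n,[(r['conf'],np.array(r['position'])*[420,560]) for r in env.look_for('scene',n)[:1]])
"
```

```text
424 img angle 46.060715 theta 44 low end px [335.2 194.2] model foot px [338.3 194.8] model foot [564.8 131.5 110.1] G [551.9 225.8 208.7]
side foot pred [248.5 225. ] plate mid px [248.8 246.6] scene [338.  194.9]
309 [237.1 216.8] (227, 207, 20, 20)
scene [(0.74, array([174. , 356.2]))] [350.9 180.1]
side [(0.73, array([214.5, 236.6])), (0.46, array([316.7, 257.4]))] [244.9 222.6]
brush [(0.75, array([236.1, 258.1]))]
tube_blue [(0.55, array([207.4, 144.4]))]
tube_green [(0.54, array([194.8, 149.8]))]
flask [(0.63, array([265.5, 299.3]))]
beaker [(0.87, array([255.7, 356.7]))]
```

```bash
python3 -c "
from ori import *
ori('f')
print('side cap top model',proj('side',[550.6,234.6,218]))
env.job_done(); print(env.state()['t'])
"
```

```text
426 img angle 45.990562 theta 45 low end px [335.4 194.4] model foot px [338.  194.4] model foot [564.9 130.5 111.8] G [551.7 226.4 208.6]
side cap top model [235.5 222.6]
the job is handed in; nothing more can be done
the job is handed in; nothing more can be done
```

The job is handed in: all three porcelain pieces are in the yellow tray, the brush is standing on its bristles and released, and the gripper is holding the red-capped tube still at about 45° (cap up), its foot about 6 cm above the hotplate's centre by camera measurement. I set the tilt by levering the tube's lower end against the hotplate's edge, since the arm could only turn about the vertical.

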